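# Free the mould block with the ratchet and lay it on the cold plate

## Task

The brass mould block on the clamp station is held down by the steel clamp finger. Flip the ratchet's direction lever (orange thumb peg under the light bar) over to the green-dot, loosening side, swing the ratchet handle counter-clockwise through its full travel to turn the clamp finger well clear of the block, then swing the handle back to its parked place while the clamp finger stays open. Finally tip the block over the edge of the aluminium cold plate, so that it lies on its side on that plate with its yellow end pointing away from the ratchet; do not knock the light bar or shift the things standing around.

Things in the scene. Friction and masses are not known exactly. Their poses are not given: they have to be found in the camera images.
- station: fixed grey base plate with all that is mounted on it. Origin: on the bench under the bolt (ratchet) axis; x points to the station's back, y to its left, z up. Plate top 12 mm above the bench, spans x -102 to 78, y -227 to 103 mm. Bolt column 32 mm thick; ratchet head 48 mm wide, its top 107 mm high (boss 110). Post (10 mm thick, 84 mm high) at x -65, y 55, below the handle's swing
- bolt (a joint): turn of bolt and steel clamp finger, rad: 0 tight (finger over the block, pointing 240 degrees from the station's +x toward +y), grows counter-clockwise seen from above, stop at 1.15, stiff (0.45 N m); to be turned with the ratchet; above 0.9 it is well clear. Finger: bar 22 mm wide, 78 to 87 mm above the bench, reaching 113 mm from the axis
- ratchet_handle (a joint): swing of the handle, rad: 0 parked (pointing 140 degrees from the station's +x toward +y: front left), grows counter-clockwise seen from above (grip goes front, then right), stops 0 and 1.35. Lever on loosening side: takes the bolt along after play (handle = bolt + 0.16), runs freely back; on the other side it swings without turning the bolt. Free swing 0.15 N m
- direction_lever (a joint): lever on the back of the ratchet head, rad about a vertical pivot, counter-clockwise seen from above: -0.4 tightening side (red dot), +0.4 loosening side (green dot); stays where left, moves with under 1 N. It swings with the handle
- handle_grip (a point): point on the black grip of the ratchet handle, 118 mm from the bolt axis, 97 mm above the bench; the handle is round, 18 to 21 mm thick, level, the grip reaches from 84 to 170 mm from the axis
- lever_peg (a point): point on the lever's orange upright thumb peg (10 mm thick, top 134 mm above the bench, this point 125), 35 mm from the lever's pivot, which lies 32 mm from the bolt axis, opposite to the handle. To loosen, the peg goes about 27 mm to the left and back, round its pivot
- block_center (a point): centre of the loose brass mould block with a yellow end plate (34 x 34 x 64 mm, about 0.2 kg), which stands on the base plate with its yellow end up, its right face 1 to 5 mm from the fence; its z axis runs toward the yellow end
- block_top (a point): centre of the block's yellow end face
- light_bar: white light bar, part of the station, same origin and axes: x 5 to 77, y -70 to 105 mm, underside 263, top 287 mm above the bench; post 18 mm thick at x 58, y 85. It hangs over the direction lever: a tool pointing straight down cannot get there, one tilted 30 to 40 degrees from the front (fingers pointing back and down) can. Not to be knocked
- beaker: clear glass beaker, 60 x 55 x 70 mm, at the left of the bench; origin under its centre. Leave it alone
- forceps: steel forceps, 126 mm long, lying in front of the station; origin under its centre. Leave it alone
- coverslip_box: small clear box, 28 x 28 x 25 mm, at the right front; origin under its centre. Leave it alone
- jar_orange: staining jar with orange content, 75 mm wide, 93 mm high, at the right; origin under its centre. Leave it alone
- jar_purple: staining jar with purple content, 75 mm wide, 93 mm high, at the right; origin under its centre. Leave it alone
- loose_cap: loose white cap, 61 mm wide, 16 mm high, standing on the station's base plate below the swing of the handle; origin under its centre. Leave it alone
- block: the same block; origin at the centre of its end opposite to the yellow one
- cold_plate (a point): centre of the top of the aluminium cold plate, 100 x 100 mm, 8 mm thick, lying on the base plate: x -100 to 0, y -216 to -116 mm from the station's origin, top 20 mm above the bench
- fence (a point): middle of the cold plate's left top edge (along the station's x), which stands 8 mm above the base plate: the fence over which the block is tipped
Things that resemble listed ones, but are neither listed nor needed, are in the scene too. There is more than one size of the block; the job needs the smaller.

How it is judged:
By the outcome, as a careful person would: the job done as asked, in the order asked, and still so for the second after the job is handed in, with the robot touching nothing.
It also fails if it takes over 64 s, if anything falls off the work surface, if the arm or the gripper's body presses on something with over 40 N, if the wrist force passes 120 N, or if a joint passes its speed limit or range.

## Robot

A 6-joint arm with a two-finger parallel gripper is mounted at the origin on a cart in front of the work surface, level with it; the furniture and walls round the work are solid. World frame = base frame: x ahead of the robot, y to its left, z up, the work surface at z = 0. Lengths are in m, angles in degrees, forces in N, time in s.
With the tool pointing down it reaches from about 0.325 to 0.775 m from the base axis. Payload 5.5 kg.
Tool frame: the origin (TCP) lies at the very end of the fingers, on their centre line; the grasp point (between the pads) lies 19 mm behind it; z points along the fingers, y is the direction in which the jaws open and shut (so a half turn about z gives the same grasp; the last joint's range is limited). The gripper opens to 88 mm and grips with 3 to 60 N. Pads are 20 mm wide; open, the fingers measure 115 mm over their backs; the gripper's body (75 mm by 178 mm) begins 61 mm behind the grasp point.
Start: joints at [-70.457, 5.22, 70.514, -0, 104.267, -3.249], TCP at [0.232, -0.553, 0.223] pointing down, gripper open.
Joint ranges: [-164.24, 164.24], [-49.07, 125.15], [9.68, 141.18], [-86.29, 266.29], [3.28, 154.24], [-151.56, 151.56]. Speed limits (degrees/s): [147.25, 147.25, 172.46, 180, 180, 180].

## Interface

Orientations are given as [roll, pitch, yaw] about the fixed x, y, z axes, in that order (R = Rz(yaw) Ry(pitch) Rx(roll)).
In Python, from station import r gives the robot as it stands. The module is installed in compiled form; this text tells all that it offers. Calls block until the motion is done:
- r.reach(position, orientation): joint-space move of the TCP to a pose.
- r.servo_line(position, rotation=None, speed=0.15): straight line of the TCP; rotation=None keeps the orientation; speed is the mean speed in m/s.
- r.move_joints(angles): joint-space move.
- r.let_go() and r.grab(squeeze=None): open the fingers fully, or close them until they stop; squeeze is the grip in N (None keeps the last).
- r.wait(seconds).
- r.inverse_kinematics(position, orientation): joint angles nearest the present ones, or None.
- r.sense(): the state.
- r.snapshot(name): name is "scene" or "top"; returns a dict with "frame" (420x560x3 uint8, red, green, blue), "fx", "fy", "cx", "cy" (pixels), "R" (3x3) and "t" (3): a world point X has camera coordinates R X + t. Camera axes: x right, y down, z forward; pixel columns grow to the right and rows downward; lengths in m; the calibration is good to about 2 mm. A picture is of the moment at which its call begins. There is no depth.
A pose or a line that the arm cannot do raises r.IKError and nothing moves.
- r.hand_in(): hands the job in, once; it reports no verdict.
The state is a dict: "clock": time; "joints": joint angles; "joint_vel": joint speeds; "joint_torque": joint torques, N m; "tcp_pos": TCP position; "orientation": TCP orientation; "contact_force": force on the tool from outside, world axes, zero at the start; "torque": the same for the moment, N m; "opening": finger opening in m.
Only numpy, scipy, OpenCV 4.12 (cv2) and the standard library are available. Lean on these libraries where they do the work, as an engineer would, in place of code of your own. Each camera call takes 0.05 s, during which the arm holds its last target.

## Working session

There is one attempt and no reset: what is moved stays moved. The work goes in short steps, each a Python script; the robot and the scene stay as the last script left them, time stands still between calls to the robot, and variables do not carry over. Pictures are saved under pics/ and viewed, and the job is handed in when it is done.

```bash
mkdir -p pics; ls
python3 - <<'E'
from station import r
import cv2,json,numpy as np
for n in("scene","top"):
    s=r.snapshot(n); cv2.imwrite(f"pics/{n}0.png",cv2.resize(s["frame"][:,:,::-1],None,fx=1.42,fy=1.42,interpolation=cv2.INTER_CUBIC))
    np.savez(f"pics/{n}0.npz",**s); print(n,s["fx"],s["fy"],s["cx"],s["cy"],np.array(s["R"]).round(4).tolist(),s["t"], (-np.array(s["R"]).T@np.array(s["t"])).round(3))
print(r.sense())
E
```

```text
pics
scene 393.1596889834396 393.1596889834396 275.85813923191563 206.0461485450347 [[0.4725, -0.8811, -0.0191], [-0.3994, -0.1947, -0.8959], [0.7856, 0.4309, -0.4439]] [-0.3241729   0.30457779  0.87507992] [-0.413 -0.603  0.655]
top 475.88397737814324 475.88397737814324 286.8091516470301 207.3820786210433 [[0.019, -0.9998, 0.0062], [-0.9716, -0.0199, -0.2356], [0.2357, -0.0016, -0.9718]] [-0.09813274  0.55119524  1.4314841 ] [ 0.2   -0.085  1.522]
{'clock': 0.1, 'joints': array([-7.04552427e+01,  5.25815180e+00,  7.05725027e+01, -2.67905387e-03,
        1.04267238e+02, -3.24823245e+00]), 'joint_vel': array([ 0.03594921, -0.11402288, -0.04902646, -0.02284457, -0.05795505,
       -0.01176378]), 'joint_torque': array([ 2.66925679e-03, -4.47855484e+01, -4.07571459e+01,  6.98085199e-02,
        2.84009229e-02, -1.34243546e-04]), 'tcp_pos': array([ 0.23234304, -0.55290741,  0.22165109]), 'orientation': array([-1.79902118e+02, -2.95341053e-03,  2.27923292e+01]), 'contact_force': array([-0.4678352 ,  0.35922585, -0.21613535]), 'torque': array([0.04475693, 0.04359525, 0.00126893]), 'opening': 0.08787376078463782}
```

View pics/scene0.png

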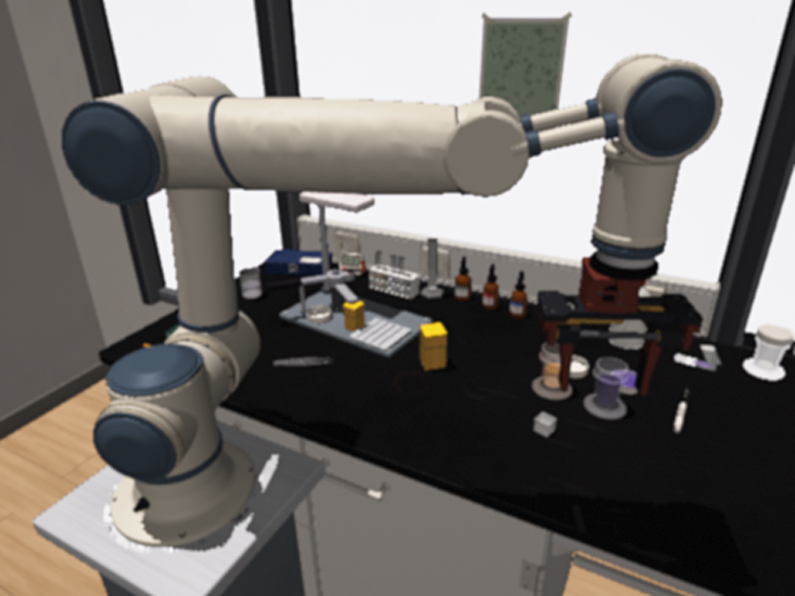

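View pics/top0.png

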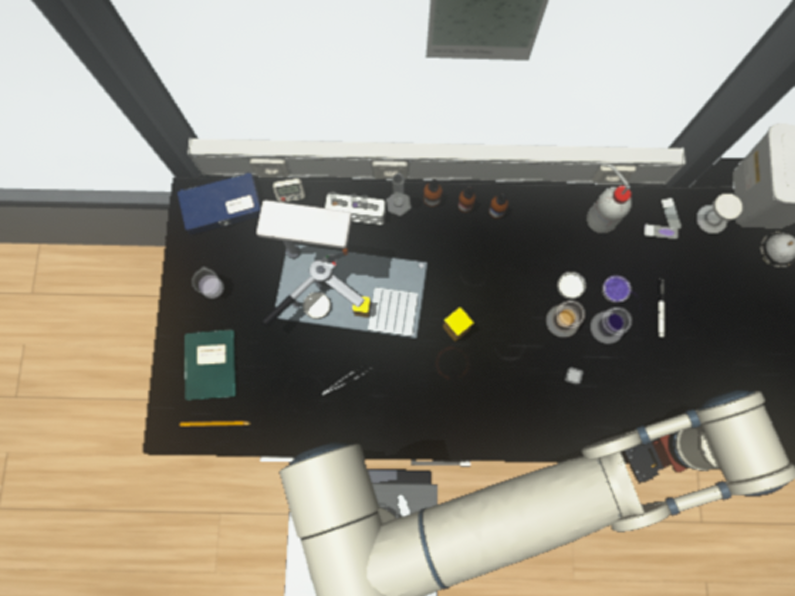

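The station is at about (350,290) in the top picture, with the small block at (361,305). The large decoy block is at (459,323). I'll zoom in on the station.

```bash
cat > h.py <<'E'
import numpy as np,cv2
def load(f): return dict(np.load(f,allow_pickle=True))
def ray(s,u,v,z):
    R=np.array(s["R"]);t=np.array(s["t"]);c=-R.T@t
    d=R.T@np.array([(u-s["cx"])/s["fx"],(v-s["cy"])/s["fy"],1]); return c+d*(z-c[2])/d[2]
def proj(s,X):
    p=np.array(s["R"])@np.array(X)+np.array(s["t"]); return np.array([s["fx"]*p[0]/p[2]+s["cx"],s["fy"]*p[1]/p[2]+s["cy"]])
def crop(s,name,x0,y0,w,h,k):
    im=s["frame"][y0:y0+h,x0:x0+w,::-1]; cv2.imwrite(name,cv2.resize(im,None,fx=k,fy=k,interpolation=cv2.INTER_NEAREST))
E
python3 - <<'E'
from h import *
s=load("pics/top0.npz");crop(s,"pics/top0c.png",175,160,130,85,6)
s=load("pics/scene0.npz");crop(s,"pics/scene0c.png",190,130,120,125,4.8)
E
```

```text
(no output)
```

View pics/top0c.png

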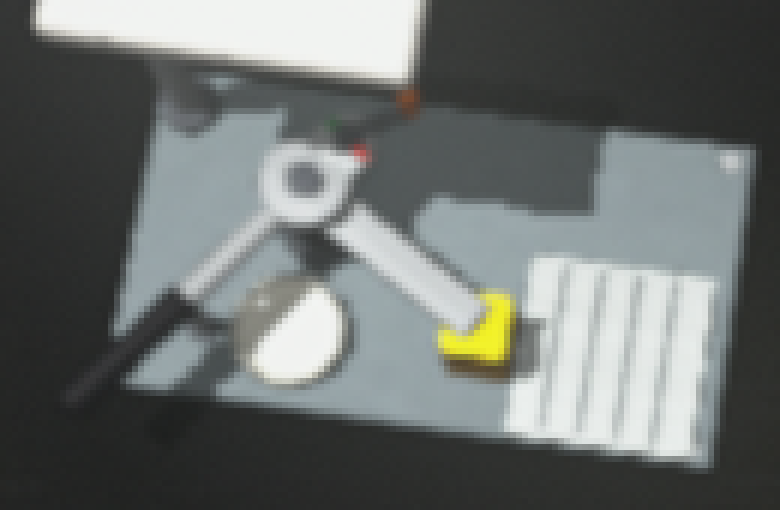

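View pics/scene0c.png

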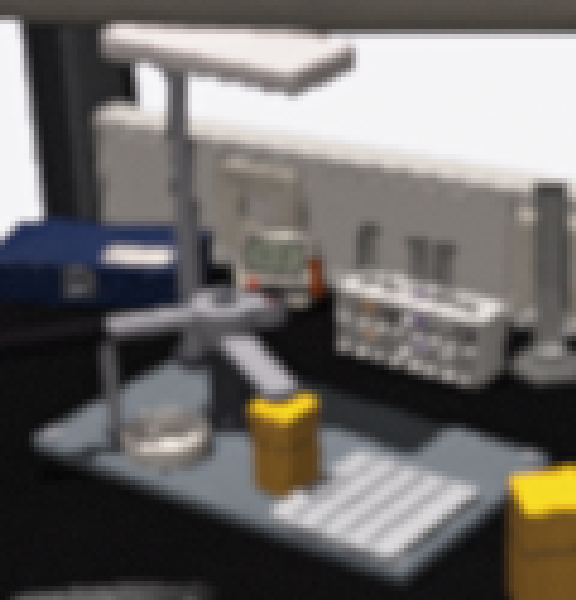

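```bash
cat > fit.py <<'E'
from h import *
from scipy.optimize import least_squares
s=load("pics/top0.npz")
P=[((712,467),(-102,-227,12)),((755,148),(78,-227,12)),((122,388),(-102,103,12)),((306,180),(0,0,110)),
((530,258),(0,-116,20)),((715,275),(0,-216,20)),((692,457),(-100,-216,20)),((507,432),(-100,-116,20)),
((408,82),(5,-70,263)),((35,38),(5,105,263))]
def T(p,m):
    c,si=np.cos(p[2]),np.sin(p[2]);m=np.array(m)/1000.;return np.array([p[0]+c*m[0]-si*m[1],p[1]+si*m[0]+c*m[1],m[2]])
def px(q):return np.array([175+q[0]/6-.5,160+q[1]/6-.5])
def res(p):return np.concatenate([proj(s,T(p,m))-px(q) for q,m in P])
o=least_squares(res,[.6,0,0],loss='soft_l1');print(o.x,np.degrees(o.x[2]));print(res(o.x).reshape(-1,2).round(2))
np.save("st.npy",o.x)
S=o.x
def inv(X):
    d=np.array(X[:2])-S[:2];c,si=np.cos(S[2]),np.sin(S[2]);return np.array([c*d[0]+si*d[1],-si*d[0]+c*d[1],X[2]])*1000
for n,q,z in[("blk tr",(517,295),.076),("blk fr",(511,364),.076),("blk fl",(438,356),.076),("blkbot fr",(509,377),.012),("blkbot fl",(445,371),.012),("peg top",(408,98),.134),("grip end",(68,400),.097),("cap",(292,345),.028),("bottom cap",(290,332),.0)]:
    print(n,inv(ray(s,*px(q),z)).round(1))
E
python3 fit.py
```

```text
[ 0.59590139  0.10457938 -0.11626049] -6.661235557829011
[[-0.18 -0.24]
 [-0.17 -0.31]
 [-3.   -0.75]
 [-0.64 -0.25]
 [ 0.53 -1.03]
 [ 0.15  0.21]
 [-0.12 -0.08]
 [-0.2  -0.09]
 [ 1.01  2.6 ]
 [ 0.81  1.68]]
blk tr [ -37.9 -115.4   76. ]
blk fr [ -74.7 -117.8   76. ]
blk fl [-75.6 -79.7  76. ]
blkbot fr [ -68.8 -112.6   12. ]
blkbot fl [-70.2 -77.9  12. ]
peg top [ 42.9 -50.2 134. ]
grip end [-128.1  100.6   97. ]
cap [-70.5   3.7  28. ]
bottom cap [-57.8  10.4   0. ]
```

```bash
sed -i 's/^P=\[/P0=[/; s/^def T/P=[p for i,p in enumerate(P0) if i not in (2,8,9)]\ndef T/' fit.py; python3 fit.py
cat > m.py <<'E'
from h import *
from scipy.spatial.transform import Rotation as Rn
S=np.load("st.npy")
def W(x,y,z):
    c,s=np.cos(S[2]),np.sin(S[2]);x,y,z=x/1e3,y/1e3,z/1e3
    return [S[0]+c*x-s*y,S[1]+s*x+c*y,z]
def I(X):
    d=np.array(X[:2])-S[:2];c,s=np.cos(S[2]),np.sin(S[2]);return np.array([c*d[0]+s*d[1],-s*d[0]+c*d[1],X[2]])*1000
def ori(tilt,jaw,hd=0):
    """tool z tilted 'tilt' deg from down toward station heading hd; jaw = station angle of tool y (for tilt=0)"""
    h=np.radians(hd)+S[2];t=np.radians(tilt)
    z=np.array([np.sin(t)*np.cos(h),np.sin(t)*np.sin(h),-np.cos(t)])
    a=np.radians(jaw)+S[2];y=np.array([np.cos(a),np.sin(a),0]);y-=z*(y@z);y/=np.linalg.norm(y)
    return Rn.from_matrix(np.c_[np.cross(y,z),y,z]).as_euler('xyz',degrees=True).tolist()
E
python3 - <<'E'
from station import r
from m import *
for j in(90,-90):
  for p in[(-70,-80,210),(25,-76,123),(58,-48,123)]:
    q=r.inverse_kinematics(W(*p),ori(40,j)); print(j,p,None if q is None else np.round(q,0))
for a in (140,217):
  for d in(90,-90):
    A=np.radians(a);q=r.inverse_kinematics(W(130*np.cos(A),130*np.sin(A),78),ori(0,a+d)); print(a,d,None if q is None else np.round(q,0))
E
```

```text
[ 0.59482237  0.10435618 -0.11417222] -6.541586078482748
[[-0.03 -0.04]
 [-0.14 -0.14]
 [-0.59  0.09]
 [ 0.6  -0.77]
 [ 0.23  0.4 ]
 [ 0.02  0.13]
 [-0.06  0.18]]
blk tr [ -37.1 -115.    76. ]
blk fr [ -73.9 -117.3   76. ]
blk fl [-74.7 -79.2  76. ]
blkbot fr [ -68.  -112.1   12. ]
blkbot fl [-69.3 -77.4  12. ]
peg top [ 43.9 -49.9 134. ]
grip end [-126.8  101.2   97. ]
cap [-69.4   4.2  28. ]
bottom cap [-56.8  10.9   0. ]
90 (-70, -80, 210) [  5. -46. 120.  -8.  67. -78.]
90 (25, -76, 123) [  3. -27. 117.  -8.  50. -78.]
90 (58, -48, 123) [  6. -20. 112. -10.  49. -74.]
-90 (-70, -80, 210) [  5. -46. 120.  -8.  67. 102.]
-90 (25, -76, 123) [  3. -27. 117.  -8.  50. 102.]
-90 (58, -48, 123) [  6. -20. 112. -10.  49. 106.]
140 90 None
140 -90 [ 18.  -2.  93.   0.  89. -26.]
217 90 [  1. -12. 102.  -0.  90.  60.]
217 -90 [   1.  -12.  102.   -0.   90. -120.]
```

Run:
```python
from station import r
from m import *
o=ori(40,-90)
r.grab(10); print(r.sense()["opening"])
r.reach(W(-40,-80,205),o)
r.servo_line(W(28,-78,123),o,0.12)
st=r.sense();print(st["clock"],I(st["tcp_pos"]).round(1),st["contact_force"].round(1))
for n in("top","scene"):
    s=r.snapshot(n);np.savez(f"pics/{n}1.npz",**s)
    crop(s,f"pics/{n}1.png",*((175,130,130,100,6) if n=="top" else (190,90,140,140,4.2)))
```

```text
0.0007830597902875366
4.825 [ 28.2 -78.  123.8] [ 0.6  0.1 -0.6]
```

View pics/top1.png

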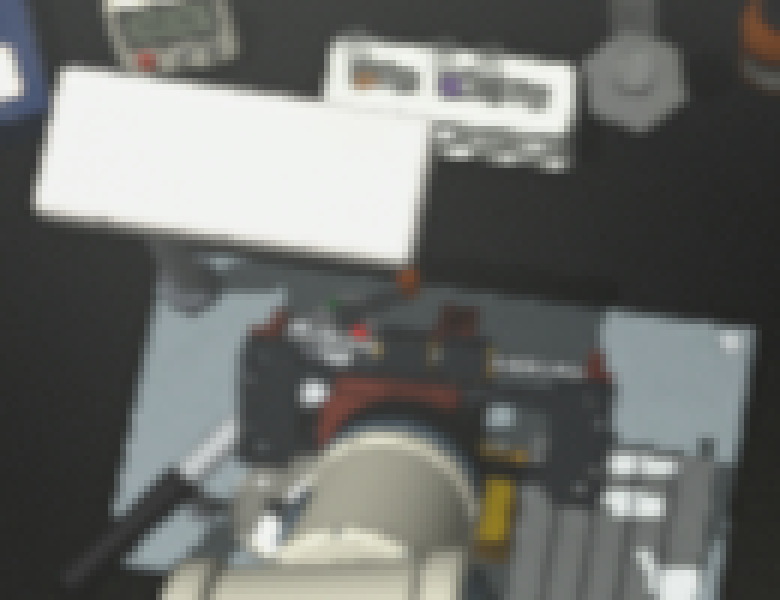

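View pics/scene1.png

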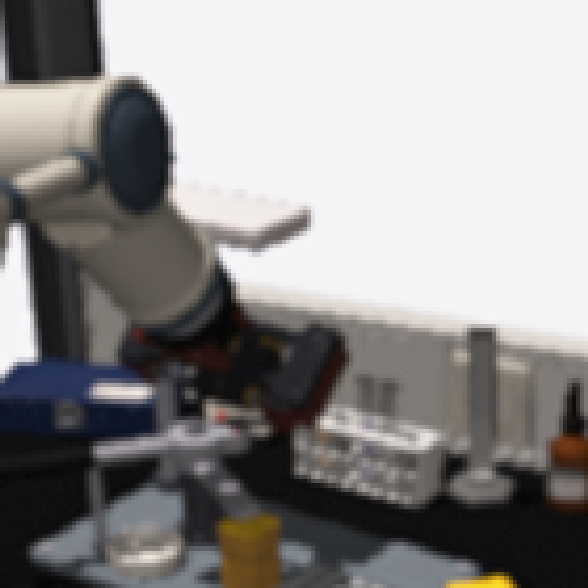

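The fingertip is at (460,320), to the right and front of the orange peg at (408,280), and clear of the light bar. I'll push the peg along its arc.

Run:
```python
from station import r
from m import *
o=ori(40,-90)
pv=np.array([32*np.cos(np.radians(320)),32*np.sin(np.radians(320))])
for th in (290,300,310,320,330,340,348):
    a=np.radians(th);p=pv+35*np.array([np.cos(a),np.sin(a)])+[-6,-17]
    if th==290: p[1]-=3
    r.servo_line(W(p[0],p[1],123),o,0.06)
    st=r.sense();print(th,round(st["clock"],2),I(st["tcp_pos"]).round(1),st["contact_force"].round(1))
r.servo_line(W(p[0]-10,p[1]-22,123),o,0.1)
r.servo_line(W(-40,-80,150),o,0.15)
for n in("top","scene"):
    s=r.snapshot(n);np.savez(f"pics/{n}2.npz",**s)
    crop(s,f"pics/{n}2.png",*((175,130,130,100,6) if n=="top" else (190,90,140,140,4.2)))
```

```text
290 5.17 [ 30.6 -73.1 123.5] [ 0.7 -0.3  0.3]
300 5.46 [ 36.1 -67.6 122.9] [ 0.4  0.6 -0.9]
310 5.71 [ 41.  -64.3 122.8] [-0.1 -1.2 -0.5]
320 5.96 [ 45.4 -60.3 122.9] [ 2.4 -1.8 -0.8]
330 6.21 [ 49.  -54.9 123.3] [-0.3 -1.3  0.4]
340 6.46 [ 51.3 -48.9 122.9] [ 0.3 -1.  -0.3]
348 6.71 [ 52.7 -44.4 122.9] [ 0.6 -0.7  0. ]
```

View pics/top2.png

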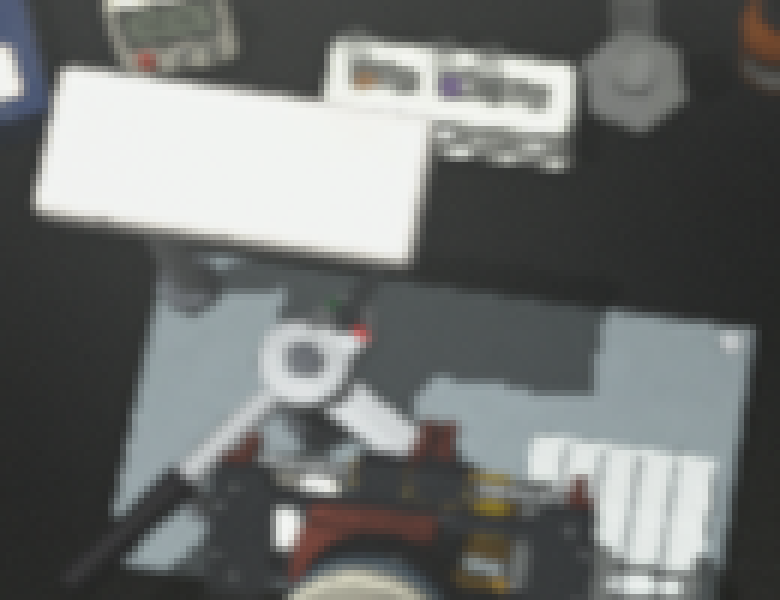

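Run:
```python
from m import *
s=load("pics/top2.npz")
pv=32*np.array([np.cos(np.radians(320)),np.sin(np.radians(320))])
for d in(-23,0,23):
  for k in(0,15,25,35):
    a=np.radians(320+d);u=proj(s,W(*(pv+k*np.array([np.cos(a),np.sin(a)])),112));print(d,k,((u-[175,130]+.5)*6).round(0))
```

```text
-23 0 [349. 319.]
-23 15 [377. 310.]
-23 25 [396. 304.]
-23 35 [414. 298.]
0 0 [349. 319.]
0 15 [371. 300.]
0 25 [386. 288.]
0 35 [401. 275.]
23 0 [349. 319.]
23 15 [362. 294.]
23 25 [371. 277.]
23 35 [379. 260.]
```

View pics/scene2.png

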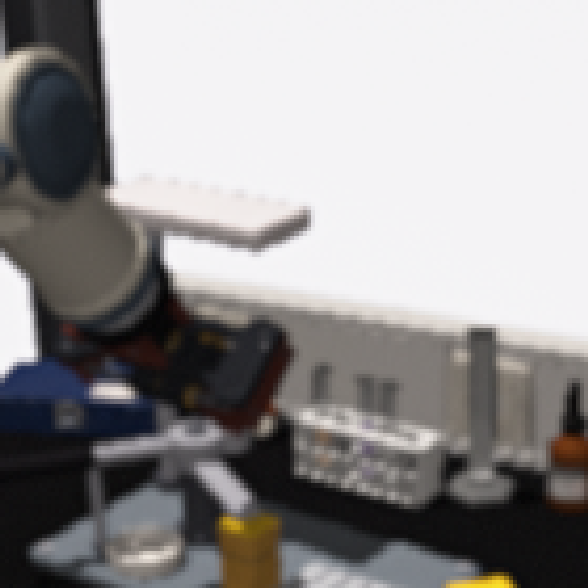

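The lever now runs to (370,283) in the top view, which matches the projected +0.4 rad line; the peg itself is hidden under the bar. Next I grasp the handle grip.

Run:
```python
from station import r
from m import *
def H(a,rad=127,z=78):
    A=np.radians(a);return W(rad*np.cos(A),rad*np.sin(A),z),ori(0,a-90)
p,o=H(140,127,170)
r.servo_line(W(-90,20,190),o,0.2)
r.let_go()
r.reach(p,o)
st=r.sense();print(st["clock"],I(st["tcp_pos"]).round(1),st["contact_force"].round(1))
r.servo_line(H(140)[0],o,0.12)
st=r.sense();print(st["clock"],I(st["tcp_pos"]).round(1),st["contact_force"].round(1))
r.grab(15)
st=r.sense();print(st["clock"],st["opening"],I(st["tcp_pos"]).round(1),st["contact_force"].round(1))
for n in("top","scene"):
    s=r.snapshot(n);np.savez(f"pics/{n}3.npz",**s)
    crop(s,f"pics/{n}3.png",*((175,130,130,100,6) if n=="top" else (190,90,140,140,4.2)))
```

```text
12.6833 [-97.9  82.3 169.2] [-0.3 -0.6 -0.1]
13.6 [-96.7  81.7  79.1] [ 0.2 -0.2 -0.6]
14.675 0.018073954582613162 [-97.4  81.7  77.9] [-1.   1.  -1.1]
```

View pics/scene3.png

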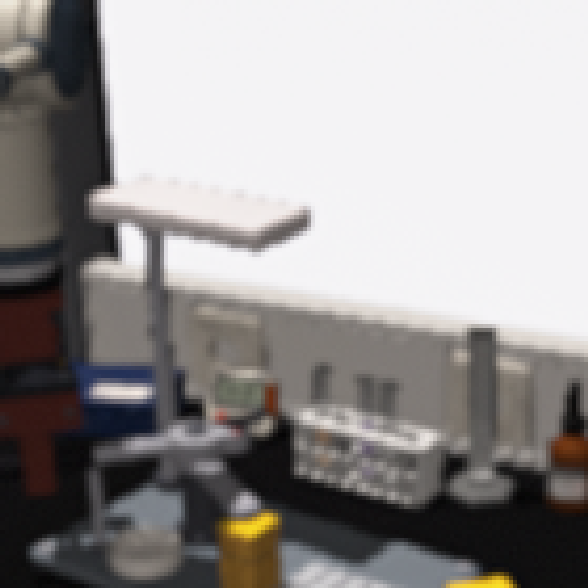

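View pics/top3.png

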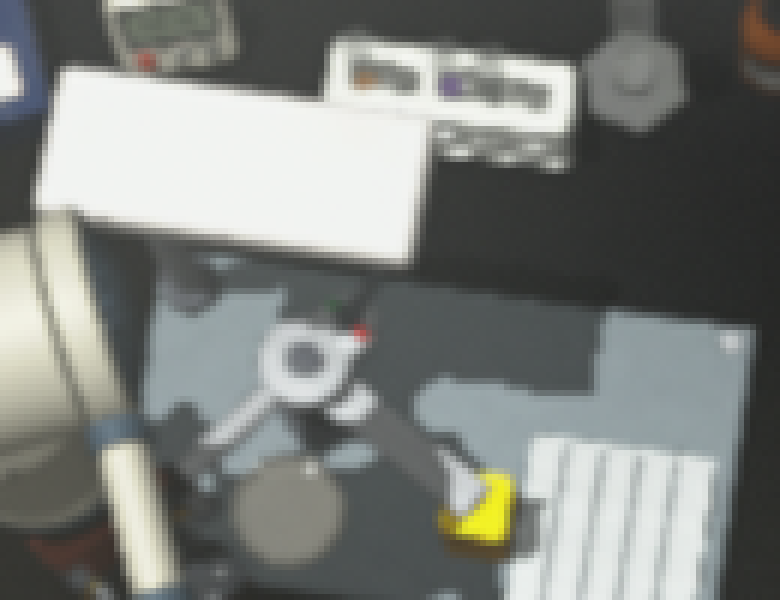

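The handle is gripped (opening 18 mm). I'll swing it in arc steps and watch the force.

Run:
```python
from station import r
from m import *
def H(a,rad=127,z=78):
    A=np.radians(a);return W(rad*np.cos(A),rad*np.sin(A),z),ori(0,a-90)
for a in (150,162,174,186,198,209,214,217):
    p,o=H(a); r.servo_line(p,o,0.07)
    st=r.sense();t=I(st["tcp_pos"]);print(a,round(st["clock"],2),t.round(1),np.degrees(np.arctan2(t[1],t[0])).round(1)%360,st["contact_force"].round(1),round(st["opening"],4))
    if np.linalg.norm(st["contact_force"])>35: break
for n in("top","scene"):
    s=r.snapshot(n);np.savez(f"pics/{n}4.npz",**s)
    crop(s,f"pics/{n}4.png",*((175,130,130,100,6) if n=="top" else (190,90,140,140,4.2)))
```

```text
150 15.24 [-109.5   63.5   77.9] 149.9 [ 3.3 -0.7 -2.3] 0.0179
162 15.78 [-119.8   39.2   78. ] 161.9 [ 6.2  0.1 -4.4] 0.0183
174 16.31 [-125.    13.4   78. ] 173.9 [ 7.2  0.7 -4.7] 0.0181
186 16.84 [-124.8  -12.8   78. ] 185.9 [ 8.   1.7 -5.5] 0.018
198 17.38 [-119.4  -38.4   78. ] 197.8 [ 7.4  2.7 -5.2] 0.0179
209 17.88 [-110.   -60.5   78. ] 208.8 [ 5.8  3.3 -4.7] 0.0179
214 18.18 [-104.4  -69.9   78. ] 213.8 [ 5.8  3.2 -3.8] 0.018
217 18.43 [-100.6  -75.3   78. ] 216.8 [ 4.8  3.6 -4.6] 0.0177
```

View pics/top4.png

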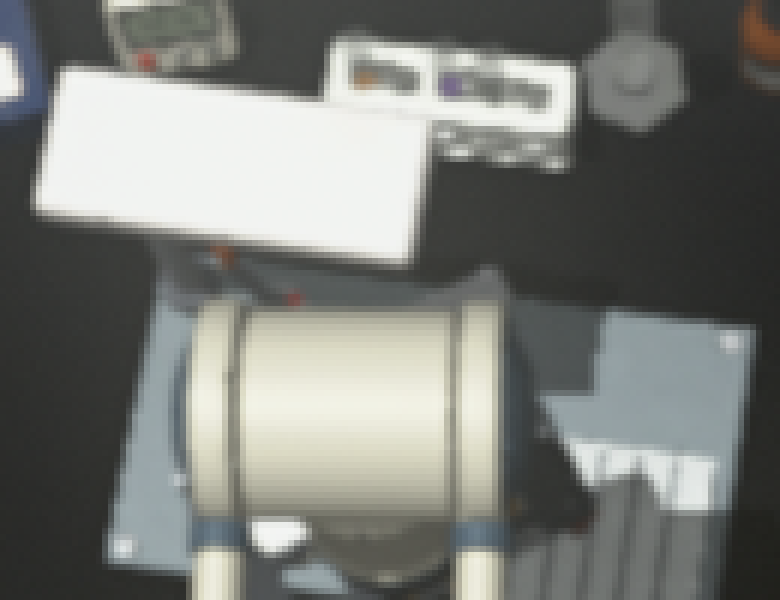

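View pics/scene4.png

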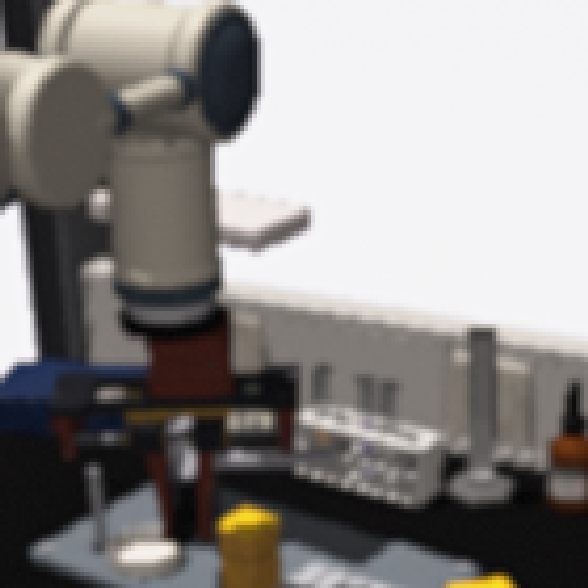

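The clamp finger has swung to the back right (tip near (490,285)) and the block is free. I'll push on gently to feel the stop.

Run:
```python
from station import r
from m import *
def H(a,rad=127,z=78):
    A=np.radians(a);return W(rad*np.cos(A),rad*np.sin(A),z),ori(0,a-90)
def rep(a):
    st=r.sense();t=I(st["tcp_pos"]);f=st["contact_force"];print(a,round(st["clock"],2),np.degrees(np.arctan2(t[1],t[0])).round(2)%360,f.round(1),st["torque"].round(2),round(st["opening"],4));return np.linalg.norm(f)
for a in (218,219,220):
    p,o=H(a); r.servo_line(p,o,0.05)
    if rep(a)>20: break
top=a
for a in (212,200,188,176,164,152,144,140,139):
    p,o=H(a); r.servo_line(p,o,0.08)
    if rep(a)>30: break
```

```text
218 18.78 217.35 [ 2.5  5.9 -2.8] [ 1.11 -0.59 -0.32] 0.0178
219 19.03 217.38 [-1.6 12.7  0.4] [ 2.14  0.15 -0.33] 0.0182
220 19.28 217.42 [-4.8 19.2  1.6] [ 3.31  0.76 -0.31] 0.0184
212 19.66 211.53 [ 6.1  4.  -5.4] [ 0.76 -1.12 -0.11] 0.0185
200 20.14 199.64 [ 8.   2.7 -5.5] [ 0.54 -1.33 -0.02] 0.0177
188 20.62 187.66 [ 6.7  1.4 -5.4] [ 0.34 -1.38  0.04] 0.0176
176 21.11 175.67 [ 8.   1.  -4.6] [ 0.13 -1.26  0.15] 0.0178
164 21.59 163.64 [ 5.5  0.2 -3. ] [ 0.09 -0.99  0.22] 0.018
152 22.07 151.86 [ 3.6  1.2 -3. ] [ 0.11 -0.9   0.22] 0.0184
144 22.45 144.06 [ 2.3  2.  -3.2] [ 0.31 -0.59  0.29] 0.018
140 22.71 140.1 [ 1.6  3.  -1.6] [ 0.47 -0.31  0.26] 0.0183
139 22.96 139.17 [-0.3  2.6 -0.6] [ 0.5  -0.04  0.36] 0.0179
```

Run:
```python
from station import r
from m import *
def H(a,rad=127,z=78):
    A=np.radians(a);return W(rad*np.cos(A),rad*np.sin(A),z),ori(0,a-90)
def rep(a):
    st=r.sense();t=I(st["tcp_pos"]);f=st["contact_force"];print(a,round(st["clock"],2),np.degrees(np.arctan2(t[1],t[0])).round(2)%360,f.round(1));return np.linalg.norm(f)
for a in (138,137,136.5):
    p,o=H(a); r.servo_line(p,o,0.05)
    if rep(a)>12: break
p,o=H(139.5); r.servo_line(p,o,0.05) if a<138 else 0
r.let_go(); rep("open")
r.servo_line(H(139.5,127,190)[0],None,0.2)
r.reach(W(-190,0,300),ori(0,-90)) if r.inverse_kinematics(W(-190,0,300),ori(0,-90)) is not None else print("noik")
rep("end")
for n in("top","scene"):
    s=r.snapshot(n);np.savez(f"pics/{n}5.npz",**s)
    crop(s,f"pics/{n}5.png",*((175,130,130,100,6) if n=="top" else (190,90,140,140,4.2)))
```

```text
138 23.21 138.03 [-1.4  3.9 -1. ]
137 23.46 137.88 [-7.2 -0.9  2.5]
136.5 23.71 137.87 [-10.8  -4.3   5.2]
open 25.14 139.51 [ 0.9 -0.2  0.1]
end 27.87 179.99 [-0.1  0.2 -1. ]
```

View pics/top5.png

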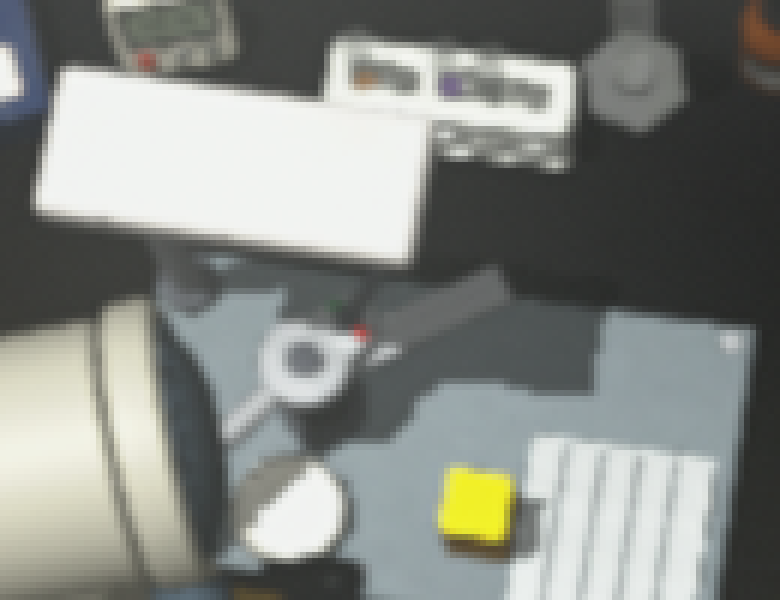

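View pics/scene5.png

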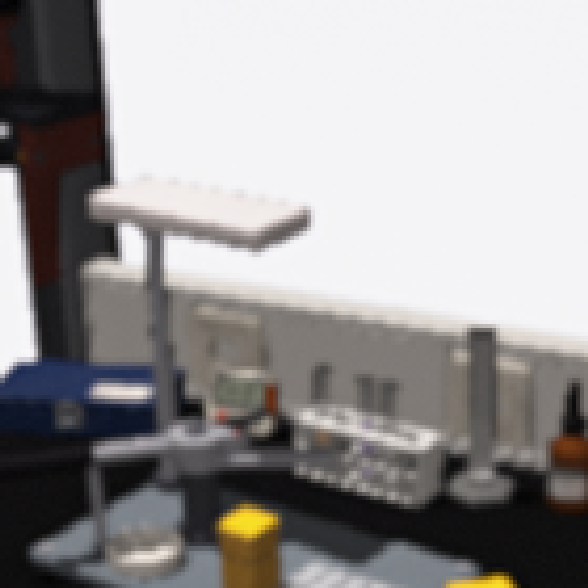

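The finger lies open at (440,310) in the top view, and the handle is parked with its lever still on the green side. The block stands at (477,505), so I'll measure its top from the yellow mask.

Run:
```python
from m import *
s=load("pics/top5.npz");f=s["frame"]
hs=cv2.cvtColor(f,cv2.COLOR_RGB2HSV);m=((abs(hs[...,0].astype(int)-30)<6)&(hs[...,1]>120)&(hs[...,2]>150)).astype(np.uint8)
n,l,st,c=cv2.connectedComponentsWithStats(m)
for i in range(1,n):
    if st[i,4]>30: print(st[i],c[i],I(ray(s,*c[i],.076)).round(1))
    if st[i,4]>30 and st[i,0]<262:
        k,_=cv2.findContours((l==i).astype(np.uint8),0,1); b=cv2.boxPoints(cv2.minAreaRect(np.vstack(k)))
        for q in b: print(I(ray(s,*q,.076)).round(1))
```

```text
[248 208  13  12 121] [254.03305785 213.7107438 ] [-55.9 -96.9  76. ]
[-71.8 -79.1  76. ]
[-37.5 -80.6  76. ]
[ -39.9 -115.5   76. ]
[ -74.2 -113.9   76. ]
[313 217  20  19 219] [322.63926941 225.95890411] [ -65.9 -313.2   76. ]
```

Run:
```python
from station import r
from m import *
o=ori(0,-90)
def rep(a):
    st=r.sense();f=st["contact_force"];print(a,round(st["clock"],2),I(st["tcp_pos"]).round(1),f.round(1))
r.grab(10)
r.reach(W(-56,-48,150),o); rep("above")
r.servo_line(W(-56,-48,63),o,0.12)
for y in(-62,-72,-82,-90,-98):
    r.servo_line(W(-56,y,63),o,0.05); rep(y)
s=r.snapshot("scene");np.savez("pics/scene6.npz",**s);crop(s,"pics/scene6.png",190,90,140,140,4.2)
s=r.snapshot("top");np.savez("pics/top6.npz",**s);crop(s,"pics/top6.png",175,130,130,100,6)
```

```text
above 30.15 [-55.9 -47.6 151.5] [-1.   0.1  0.1]
-62 31.46 [-55.8 -62.4  63.2] [0.5 0.5 0.3]
-72 31.81 [-56.  -72.2  62.9] [-0.2  0.8 -0.8]
-82 32.16 [-56.  -82.4  63. ] [ 0.1  0.2 -0.1]
-90 32.47 [-56.1 -90.5  62.9] [ 0.3 -0.   0.5]
-98 32.77 [-56.  -98.4  62.9] [0.7 0.5 0.5]
```

View pics/scene6.png

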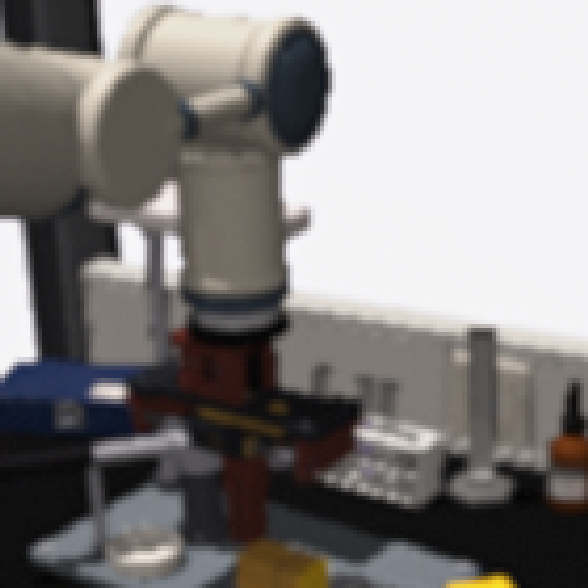

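The block seems to have tipped over already. I'll back off and look.

Run:
```python
from station import r
from m import *
o=ori(0,-90)
r.servo_line(W(-56,-75,63),o,0.15)
r.servo_line(W(-56,-60,170),o,0.2)
r.reach(W(-190,40,300),o)
s=r.snapshot("scene");np.savez("pics/scene7.npz",**s);crop(s,"pics/scene7.png",190,130,140,140,4.2)
s=r.snapshot("top");np.savez("pics/top7.npz",**s);crop(s,"pics/top7.png",175,130,130,100,6)
print(r.sense()["clock"])
```

```text
34.825
```

View pics/scene7.png

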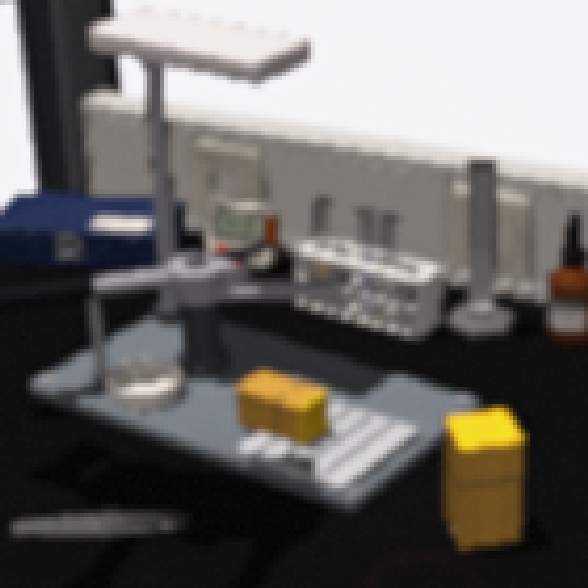

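View pics/top7.png

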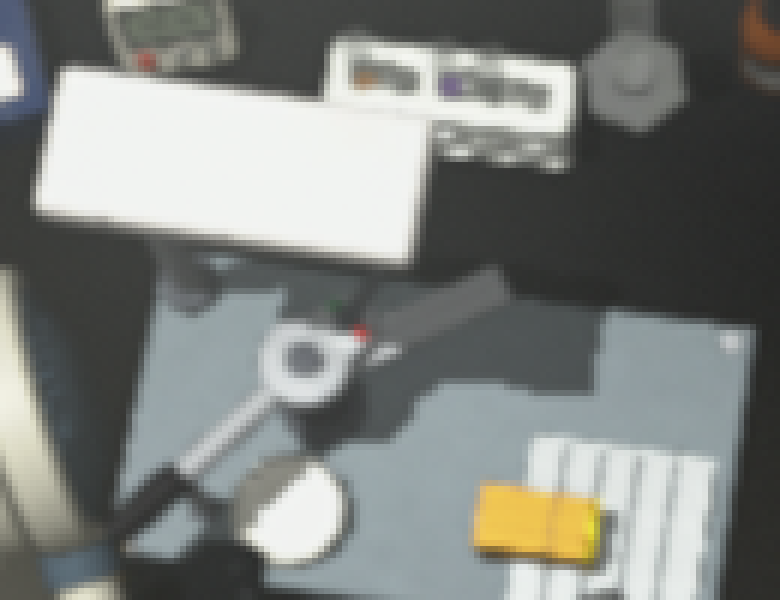

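The block lies on its side with the yellow end to the right (600,540), but its left end (475,520) hangs over the fence at about x=520. I'll measure that and nudge it further on.

Run:
```python
from m import *
s=load("pics/top7.npz")
for q in[(478,484),(475,552),(600,497),(595,563)]:
    print(I(ray(s,175+q[0]/6-.5,130+q[1]/6-.5,.054)).round(1))
```

```text
[-39.6 -93.5  54. ]
[-76.1 -97.4  54. ]
[ -38.  -158.3   54. ]
[ -73.5 -160.7   54. ]
```

Run:
```python
from station import r
from m import *
o=ori(0,-90)
def rep(a):
    st=r.sense();f=st["contact_force"];print(a,round(st["clock"],2),I(st["tcp_pos"]).round(1),f.round(1))
r.reach(W(-57,-62,150),o)
r.servo_line(W(-57,-62,40),o,0.12);rep(0)
r.servo_line(W(-57,-80,40),o,0.05);rep(1)
r.servo_line(W(-57,-95,40),o,0.03);rep(2)
r.servo_line(W(-57,-108,40),o,0.03);rep(3)
r.servo_line(W(-57,-85,40),o,0.1)
r.servo_line(W(-57,-62,170),o,0.2)
r.reach(W(-190,40,300),o)
s=r.snapshot("scene");np.savez("pics/scene8.npz",**s);crop(s,"pics/scene8.png",190,130,140,140,4.2)
s=r.snapshot("top");np.savez("pics/top8.npz",**s);crop(s,"pics/top8.png",175,130,130,100,6)
cv2.imwrite("pics/top8f.png",cv2.resize(s["frame"][:,:,::-1],None,fx=1.42,fy=1.42))
rep("end")
```

```text
0 36.79 [-56.4 -61.9  41.1] [-0.  -0.3 -0.8]
1 37.3 [-56.9 -80.4  40.1] [ 0.1 -0.4 -0.2]
2 37.95 [-57.  -95.2  40. ] [-0.3  0.  -0.1]
3 38.53 [ -57.  -108.3   40. ] [-0.1  0.6 -0.3]
end 40.68 [-189.5   39.3  297.7] [-0.5  0.6 -0.7]
```

View pics/scene8.png

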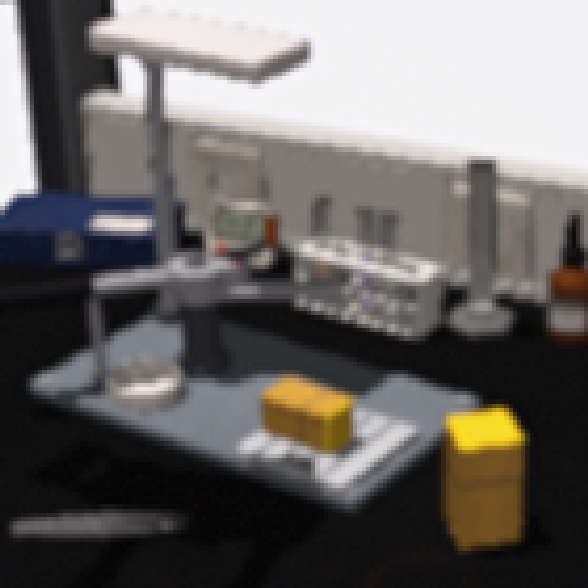

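View pics/top8.png

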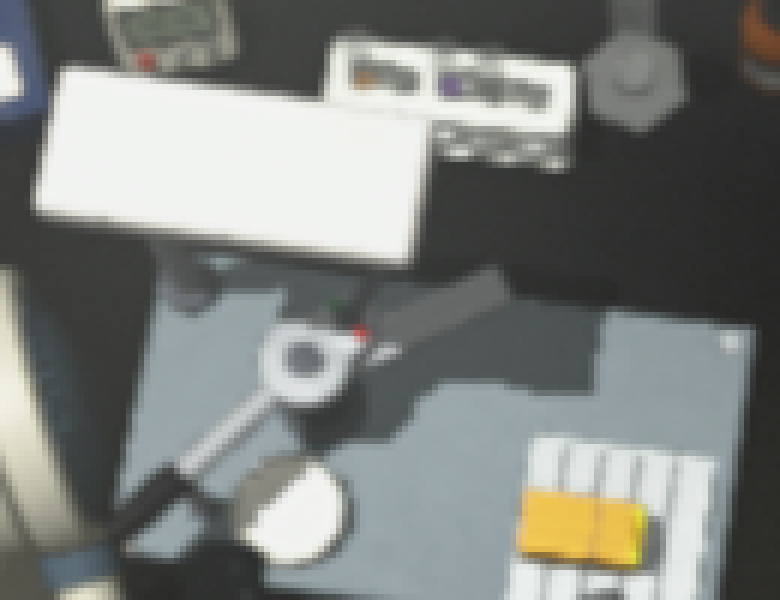

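View pics/top8f.png

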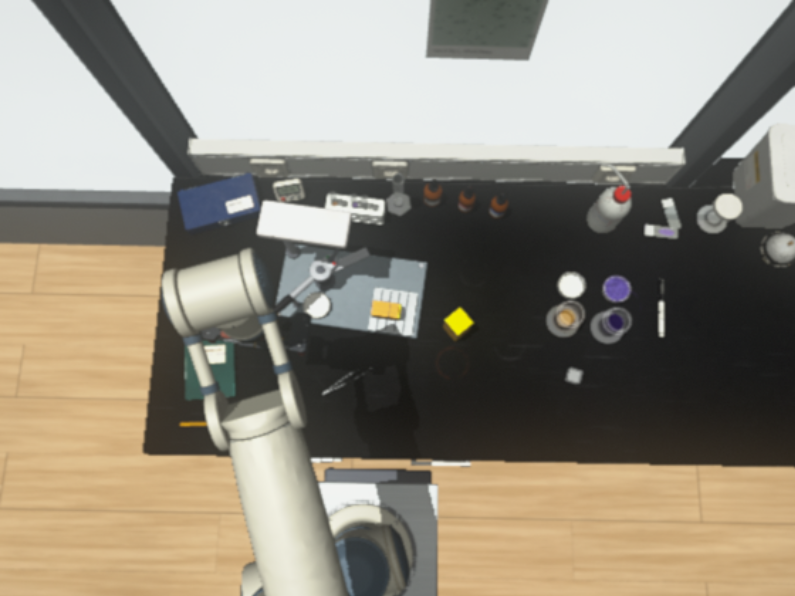

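The block now lies fully on the cold plate, spanning columns 520 to 648, with its yellow end to the right. The handle is back at its original pixels, the clamp finger is open and the cap hasn't moved. Handing in.

Run:
```python
from station import r
r.wait(0.3); print(r.hand_in()); print(r.sense()["clock"])
```

```text
the job is handed in; nothing more can be done
None
the job is handed in; nothing more can be done
```

The job is done in the order you asked and handed in at about 41 s of the 64 s allowed.

- **Lever:** I pushed the direction lever over to the green-dot side with a tool tilted 40°. In the top view it matched the projected +0.4 rad line. The peg itself was hidden under the light bar, so I didn't see it directly.
- **Handle and clamp finger:** I gripped the handle and swung it counter-clockwise until I felt a stop at about 217°. I then swung it back until I felt the park stop at about 138°, against the nominal 140°. I let go about 1.5° short of that felt stop. The last pictures show the handle where it started and the clamp finger still open at the back right.
- **Block:** I tipped it over the fence, but it first came to rest with about 20 mm hanging over the plate's edge. I nudged it about 26 mm further on. The last pictures show it flat on its side within the cold plate, with the yellow end pointing away from the ratchet.
- **Surroundings:** The cap, forceps, jars, coverslip box and light bar look unmoved in the last pictures. The beaker was hidden under the raised arm, so I couldn't check it at the end. The largest wrist force I read was about 20 N.

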